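# Find the loose clamp bolt and hold its nut cover open

## Task

One of the three bolts on the clamp rail is loose. Tap all three bolt heads from above with the fingers, in order from left to right, to find the one that sinks; then lift the hinged cover behind that bolt by its red tab well open, past 45 degrees, and finish while still holding it open, as it falls shut when let go, so that a fitter can get at the nut. Leave the other two covers shut, and leave the bottle, the dent barrel and the mouthpiece where they are.

Things in the scene. Friction and masses are not known exactly. Their poses are not given: they have to be found in the camera images.
- rail: Fixed clamp rail, base plate 160 x 300 x 12 mm. Origin under its middle, on the bench; x across the rail away from the robot, y along the row to the left, z up. Three equal stations at y = 90, 0, -90 mm: blue pillar 30 x 30 mm, 40 mm high, with an upright steel bolt at x = -60 mm; behind it a blue housing (x = 0 to 60, 52 wide, 54 mm high) with a brass nut inside, shut by a hinged cover.
- bolt_left_top (a point): Centre of the top face of the left bolt's hexagonal head (head 23 mm across, 12 mm thick, its top 58 mm above the bench and 18 mm above its pillar at first). It moves with the bolt.
- bolt_head_left (a joint): How far the left bolt has sunk, m: 0 at the start, 0.006 fully down. A loose bolt sinks these 6 mm under a push of about 3 to 4 N straight down and stays down; a tight bolt is rigid and gives no more than about 1 mm. Exactly one of the three is loose, a different one from start to start; all look alike.
- flap_left (a joint): Opening angle of the left aluminium cover, rad: 0 shut (level), stop at 1.35. Cover 62 x 50 x 6 mm, hinged on its far edge (axis parallel to the rail's y, 57 mm above the bench), front edge swings up and away from the robot. No latch; a light spring and its weight shut it when let go (about 1.5 N at the tab).
- cover_left_grip (a point): Middle of the red grip tab on the left cover's front edge: the tab is 14 mm wide along the rail's y, 10 mm high, and sticks out 29 mm in front of the cover, 57 mm above the bench when shut, free on both sides and below down to the base plate. This point is 80 mm in front of the hinge axis, 14 mm from the tab's tip and 15 mm from the cover's edge; it turns with the cover.
- cover_left_hinge (a point): Middle of the left cover's hinge axis.
- bolt_middle_top (a point): Centre of the top face of the middle bolt's hexagonal head (head 23 mm across, 12 mm thick, its top 58 mm above the bench and 18 mm above its pillar at first). It moves with the bolt.
- bolt_head_middle (a joint): How far the middle bolt has sunk, m: 0 at the start, 0.006 fully down. A loose bolt sinks these 6 mm under a push of about 3 to 4 N straight down and stays down; a tight bolt is rigid and gives no more than about 1 mm. Exactly one of the three is loose, a different one from start to start; all look alike.
- flap_middle (a joint): Opening angle of the middle aluminium cover, rad: 0 shut (level), stop at 1.35. Cover 62 x 50 x 6 mm, hinged on its far edge (axis parallel to the rail's y, 57 mm above the bench), front edge swings up and away from the robot. No latch; a light spring and its weight shut it when let go (about 1.5 N at the tab).
- cover_middle_grip (a point): Middle of the red grip tab on the middle cover's front edge: the tab is 14 mm wide along the rail's y, 10 mm high, and sticks out 29 mm in front of the cover, 57 mm above the bench when shut, free on both sides and below down to the base plate. This point is 80 mm in front of the hinge axis, 14 mm from the tab's tip and 15 mm from the cover's edge; it turns with the cover.
- cover_middle_hinge (a point): Middle of the middle cover's hinge axis.
- bolt_right_top (a point): Centre of the top face of the right bolt's hexagonal head (head 23 mm across, 12 mm thick, its top 58 mm above the bench and 18 mm above its pillar at first). It moves with the bolt.
- bolt_head_right (a joint): How far the right bolt has sunk, m: 0 at the start, 0.006 fully down. A loose bolt sinks these 6 mm under a push of about 3 to 4 N straight down and stays down; a tight bolt is rigid and gives no more than about 1 mm. Exactly one of the three is loose, a different one from start to start; all look alike.
- flap_right (a joint): Opening angle of the right aluminium cover, rad: 0 shut (level), stop at 1.35. Cover 62 x 50 x 6 mm, hinged on its far edge (axis parallel to the rail's y, 57 mm above the bench), front edge swings up and away from the robot. No latch; a light spring and its weight shut it when let go (about 1.5 N at the tab).
- cover_right_grip (a point): Middle of the red grip tab on the right cover's front edge: the tab is 14 mm wide along the rail's y, 10 mm high, and sticks out 29 mm in front of the cover, 57 mm above the bench when shut, free on both sides and below down to the base plate. This point is 80 mm in front of the hinge axis, 14 mm from the tab's tip and 15 mm from the cover's edge; it turns with the cover.
- cover_right_hinge (a point): Middle of the right cover's hinge axis.
- oil_bottle: Bystander: small oil bottle with a red nozzle, 32 mm across, 102 mm high, standing to the right of the rail; origin under its centre. Leave it.
- dent_barrel_3: Bystander: steel dent barrel, 24 mm across, 26 mm high, standing to the left of the rail; origin under its centre. Leave it.
- mouthpiece_0: Bystander: silvery mouthpiece 85 mm long, 27 mm across, lying in front of the rail; origin under its middle. Leave it.

How it is judged (in metres and radians):
On the way, in this order (a step that is already met when the one before it is completed fails the run):
1. the left bolt head is tapped with the fingers (over 1.5 N) (contact force between the fingers and bolt_head_left above 1.5 N), for 0.04 s.
2. the middle bolt head is tapped with the fingers (over 1.5 N) (contact force between the fingers and bolt_head_middle above 1.5 N), for 0.04 s.
3. the right bolt head is tapped with the fingers (over 1.5 N) (contact force between the fingers and bolt_head_right above 1.5 N), for 0.04 s.
At the end, for the whole second after the job is handed in: The loose bolt has sunk over 4 mm; its cover stands still, open more than 0.75 rad (43 degrees), held by the fingers (contact over 0.3 N); the other two covers are shut (under 0.1 rad); each bystander is within 30 mm of where it stood (((value of joint bolt_head_left above 0.004 m and value of joint flap_left above 0.75 rad and velocity of joint flap_left between -0.1 and 0.1 rad/s and contact force between the fingers and flap_left above 0.3 N and value of joint each of flap_middle, flap_right below 0.1 rad) or (value of joint bolt_head_middle above 0.004 m and value of joint flap_middle above 0.75 rad and velocity of joint flap_middle between -0.1 and 0.1 rad/s and contact force between the fingers and flap_middle above 0.3 N and value of joint each of flap_left, flap_right below 0.1 rad) or (value of joint bolt_head_right above 0.004 m and value of joint flap_right above 0.75 rad and velocity of joint flap_right between -0.1 and 0.1 rad/s and contact force between the fingers and flap_right above 0.3 N and value of joint each of flap_left, flap_middle below 0.1 rad)) and distance of each of oil_bottle, dent_barrel_3, mouthpiece_0 from where it was at the start of the episode below 0.03 m); the arm keeps its last pose, push and grip.
It fails at once if the left cover is lifted (over 0.15 rad) though its bolt has not been found loose (value of joint flap_left above 0.15 rad and value of joint bolt_head_left below 0.003 m).
It fails at once if the middle cover is lifted (over 0.15 rad) though its bolt has not been found loose (value of joint flap_middle above 0.15 rad and value of joint bolt_head_middle below 0.003 m).
It fails at once if the right cover is lifted (over 0.15 rad) though its bolt has not been found loose (value of joint flap_right above 0.15 rad and value of joint bolt_head_right below 0.003 m).
It fails at once if a bystander is pushed over 30 mm (distance of any of oil_bottle, dent_barrel_3, mouthpiece_0 from where it was at the start of the episode above 0.03 m).
It also fails if it takes over 48 s, if anything falls off the work surface, if the arm or the gripper's body presses on something with over 40 N, if the wrist force passes 120 N, or if a joint passes its speed limit or range.

## Robot

A 6-joint arm with a two-finger parallel gripper is mounted at the origin on a cart in front of the work surface, level with it; the furniture and walls round the work are solid. World frame = base frame: x ahead of the robot, y to its left, z up, the work surface at z = 0. Lengths are in mm, angles in rad, forces in N, time in s.
With the tool pointing down it reaches from about 325 to 850 mm from the base axis. Payload 4.4 kg.
Tool frame: the origin (TCP) lies at the very end of the fingers, on their centre line; the grasp point (between the pads) lies 19 mm behind it; z points along the fingers, y is the line along which they close (so a half turn about z gives the same grasp; the last joint's range is limited). The gripper opens to 94 mm and grips with 3 to 60 N. Pads are 16 mm wide; open, the fingers measure 119 mm over their backs; the gripper's body (75 mm by 177 mm) begins 78 mm behind the grasp point.
Start: joints at [-1.343, 0.207, 1.542, -0, 1.393, -0.15], TCP at [212.092, -534.457, 205.447] pointing down, gripper open.
Joint ranges: [-2.73, 2.73], [-0.86, 2.22], [0.23, 2.46], [-1.11, 4.25], [0.08, 2.63], [-2.82, 2.82]. Speed limits (rad/s): [2.79, 2.79, 3.14, 3.14, 3.14, 3.14].

## Interface

Orientations are given as a rotation vector (axis times angle).
In Python, from rig import env gives the robot as it stands.
- The arm moves only by the tool step_arm, never from a script. Its argument "rows" is a list of rows, each an object with "delta_pos": the shift along the tool's x, y, z in cm, a list of three; "delta_rot": the turn, a rotation vector about the tool's x, y, z in degrees, a list of three. In form: [{"delta_pos": [x, y, z], "delta_rot": [wx, wy, wz]}, ...]. A call has 1 to 5 rows; each row is the pose to reach, as a shift and turn from the pose commanded when the call began, along the tool's axes at that moment; what a row does not reach only later rows make up. A row lasts 1/10 s, in which the tool goes at most 50 mm and 8.59 degrees, less where a joint would pass 70% of its speed; a pose out of reach is approached as far as the arm can. A call with a gripper value outside its range is refused whole. "fingers" is the closure, from 0 (fully open) to 1 (shut), set as the call begins (left out, the last holds). The fingers move at their own pace and stop on an object; "squeeze" is the grip in N (left out, the last holds). Time passes only in rows, so rows that repeat a pose let the fingers close. It gives the time, the measured TCP pose, the force, the opening and the grip force at its end, in the units of the state.
- env.observe(): the state, without advancing time (a new reading comes with each control period).
- env.snapshot(name): name is "scene" or "top" or "wrist"; returns the picture (400x640x3 uint8, red, green, blue); there is no depth.
- env.camera_model(name): a dict with "intrinsics" (3x3 intrinsics, pixels), "R" (3x3) and "t" (3): a world point X has camera coordinates R X + t. Camera axes: x right, y down, z forward; pixel columns grow to the right and rows downward; lengths in mm; the calibration is good to about 2 mm. A picture is of the moment at which its call begins: read the wrist's pose just before it. camera_model takes no time and is no camera call; for the wrist camera it gives the pose at the moment of the call.
- env.hand_in(): hands the job in; it is judged then, once.
The state is a dict: "clock": time; "qpos": joint angles; "dq": joint speeds; "joint_torque": joint torques, N m; "tcp_pos": TCP position; "tool_rot": TCP orientation; "wrist_force": force on the tool from outside, world axes, zero at the start; "torque": the same for the moment, N m; "opening": finger opening in mm; "grasp_force": force on a finger pad.
Only numpy, scipy, OpenCV 4.12 (cv2) and the standard library are available. Lean on these libraries where they do the work, as an engineer would, in place of code of your own. Each camera call takes 0.05 s, during which the arm holds its last target. There are 200 camera calls.

## Working session

There is one attempt and no reset: what is moved stays moved. The work goes in short steps, Python scripts to look and compute and a tool call to move; the robot and the scene stay as the last step left them, time stands still between calls to the robot, and variables do not carry over. Pictures are saved under pics/ and viewed, at most 10 in all, crops included, and the job is handed in when it is done.

Besides the shell and the picture viewer there is one more tool, called after "Request:" as name([rows], argument=value, ...), one row to a line, values as JSON. step_arm: Moves the arm, as the interface text tells. Its arguments: {"type":"object","properties":{"rows":{"type":"array","items":{"type":"object","properties":{"delta_pos":{"type":"array","items":{"type":"number"}},"delta_rot":{"type":"array","items":{"type":"number"}}}}},"fingers":{"type":"number"},"squeeze":{"type":"number"}},"required":["rows"]}

```bash
mkdir -p pics; ls; python3 - <<'E'
from rig import env
import cv2,numpy as np
np.set_printoptions(precision=3,suppress=True)
for n in ("scene","top"):
    im=env.snapshot(n); cv2.imwrite(f"pics/{n}0.png",im[:,:,::-1])
    m=env.camera_model(n); R=np.array(m["R"]);t=np.array(m["t"]); print(n,np.array(m["intrinsics"]),R,-R.T@t)
print(env.observe())
E
```

```text
pics
scene [[454.555   0.    326.26 ]
 [  0.    454.555 202.912]
 [  0.      0.      1.   ]] [[-0.836 -0.548  0.004]
 [-0.412  0.624 -0.664]
 [ 0.361 -0.557 -0.748]] [175.945 627.559 854.659]
top [[417.426   0.    322.523]
 [  0.    417.426 198.176]
 [  0.      0.      1.   ]] [[ 0.023 -1.     0.008]
 [-0.995 -0.023 -0.093]
 [ 0.093 -0.006 -0.996]] [ 462.655   64.031 1054.531]
{'clock': 0.1, 'qpos': array([-1.343,  0.207,  1.543, -0.   ,  1.394, -0.151]), 'dq': array([ 0.001, -0.002, -0.004,  0.001, -0.002, -0.001]), 'joint_torque': array([ -0.002, -37.186, -28.229,   0.07 ,   0.031,  -0.   ]), 'tcp_pos': array([ 211.922, -533.733,  204.421]), 'tool_rot': array([-3.084, -0.59 ,  0.   ]), 'wrist_force': array([-1.157, -0.022, -0.748]), 'torque': array([-0.008, -0.048, -0.015]), 'grasp_force': 0.0, 'opening': 93.82129346271226}
```

View pics/top0.png

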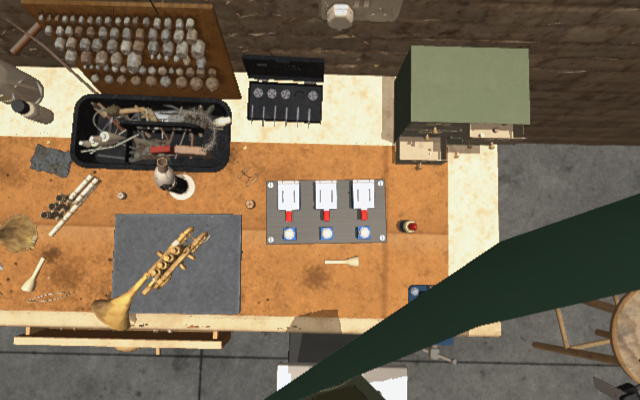

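View pics/scene0.png

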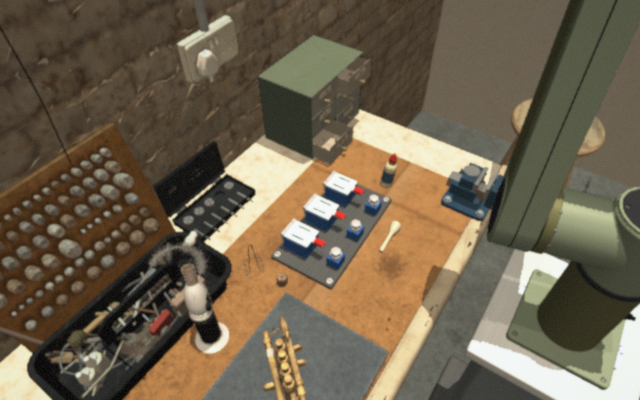

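The top view shows the rail at cols 266–386, rows 180–243. The bolts are near (290,234), (327,233) and (364,232), and the red tabs near (289,215), (326,215) and (363,213). The scene view shows the same three stations, plus the bottle, barrel and mouthpiece.

```bash
cat > h.py <<'E'
import numpy as np,cv2
from rig import env
np.set_printoptions(precision=2,suppress=True)
def ray(m,uv,z):
    R=np.array(m["R"]);t=np.array(m["t"]);c=-R.T@t
    d=R.T@np.linalg.inv(np.array(m["intrinsics"]))@np.array([uv[0],uv[1],1.])
    return c+d*(z-c[2])/d[2]
def blobs(mask,lo,hi):
    n,l,s,c=cv2.connectedComponentsWithStats(mask.astype(np.uint8))
    return [(c[i],s[i][4],s[i][:4]) for i in range(1,n) if lo<=s[i][4]<=hi]
E
python3 - <<'E'
from h import *
for n,(x0,y0,x1,y1) in dict(top=(262,175,392,248),scene=(270,165,395,290)).items():
    im=cv2.imread(f"pics/{n}0.png")[:,:,::-1].astype(int); m=env.camera_model(n)
    sub=np.zeros((400,640),bool); sub[y0:y1,x0:x1]=1
    r,g,b=im[...,0],im[...,1],im[...,2]
    red=(r>130)&(g<70)&(b<80)&sub
    print(n,"red")
    for c,a,bb in blobs(red,15,400): print(c,a,bb,ray(m,c,61))
    blue=(b>r+40)&(b>80)&sub
    print("blue")
    for c,a,bb in blobs(blue,15,900): print(c,a,bb,ray(m,c,50))
    if n=="top":
        for k in ((290,234),(327,233),(364,232)):
            print(k); print(im[k[1]-8:k[1]+9,k[0]-8:k[0]+9].sum(2)//3)
            w=(np.minimum(r,g)>105)&sub; w[:k[1]-9]=0;w[k[1]+10:]=0;w[:,:k[0]-9]=0;w[:,k[0]+10:]=0
            for c,a,bb in blobs(w,5,400): print("head",c,a,ray(m,c,58))
E
```

```text
top red
[363.34 214.5 ] 32 [361 211   6   9] [518.49 -40.41  61.  ]
[288.03 215.4 ] 30 [286 212   6   9] [512.21 138.88  61.  ]
[325.59 215.45] 22 [324 212   5   9] [514.14  49.52  61.  ]
blue
[291.37 234.07] 57 [283 227  13  13] [468.21 130.37  50.  ]
[326.28 233.44] 71 [320 227  13  13] [471.62  46.76  50.  ]
[362.85 232.16] 73 [357 226  13  13] [476.65 -40.95  50.  ]
(290, 234)
[[123 123 125 124 111 109 110 120 124 123 124 124 125 122 124 124 124]
 [123 115 122 119  91  91  95 123 133 134 134 136 136 115 115 125 125]
 [125 101 120 118 105 135 148 179 178 160 146 144 143  96  97 124 126]
 [125 105 134 138 140 179 205 231 225 208 179 145 137  96  97 125 128]
 [124 103 148 164 194 207 225 224 229 235 215 149 138  98  97 125 127]
 [124 104 167 205 226 233 237 238 238 233 216 166 154 101  97 125 128]
 [124  99 165 221 235 240 242 243 242 242 234 205 184 108  91 125 128]
 [120  99 170 221 237 242 244 245 244 242 234 207 191 112  80 121 125]
 [107  96 178 222 237 242 244 245 245 243 234 207 177 112  80 121 125]
 [ 81  90 171 222 235 239 242 243 243 242 235 222 170 110  81 122 126]
 [ 78 
[... 2808 characters left out ...]
32]
 [115  84 140 143 140 137 148 160 164 149 138 138 138 139 117 129 132]
 [132 118 127 126 124 123 122 119 117 114 114 115 115 117 129 132 133]
 [134 131 132 131 131 131 130 130 130 130 130 131 131 130 132 133 133]]
head [365.1  231.96] 286 [477.15 -45.47  58.  ]
scene red
[358.31 190.56] 39 [354 187  10   7] [517.18 -38.84  61.  ]
[339.71 215.05] 42 [335 212  10   7] [513.64  50.54  61.  ]
[319.06 242.26] 47 [314 238  11   8] [510.05 140.49  61.  ]
blue
[373.14 205.47] 59 [366 201  15   9] [468.23 -25.82  50.  ]
[355.41 230.7 ] 70 [347 225  17  11] [464.47  62.03  50.  ]
[291.13 241.67] 15 [286 239  12   7] [566.87 166.22  50.  ]
[335.63 258.59] 78 [327 253  18  11] [461.04 150.25  50.  ]
```

```bash
cat >> h.py <<'E'
from scipy.spatial.transform import Rotation as Rn
def goalR(yaw,tilt):
    # tool x along rail x, z down; tilt>0: hand leans away from robot (about rail y, follows opening cover)
    return Rn.from_euler('z',yaw,degrees=True)*Rn.from_euler('y',tilt,degrees=True)*Rn.from_rotvec([np.pi,0,0])
def delta(p,yaw=2.2,tilt=0,p0=None):
    s=env.observe(); p0=s["tcp_pos"] if p0 is None else p0
    R0=Rn.from_rotvec(s["tool_rot"])
    print("t",s["clock"],"tcp",s["tcp_pos"],"F",s["wrist_force"],"op",s["opening"],
      "delta cm",R0.inv().apply(np.array(p)-p0)/10,"rot deg",np.degrees((R0.inv()*goalR(yaw,tilt)).as_rotvec()))
E
python3 -c "
from h import *
delta([480,47,205])"
```

```text
t 0.1 tcp [ 211.92 -533.73  204.42] F [-1.16 -0.02 -0.75] op 93.82129346271226 delta cm [ 46.34 -44.09   0.04] rot deg [-0.12  0.   19.45]
```

Request:
step_arm([
  {"delta_pos":[46.3,-44.1,0],"delta_rot":[0,0,19.4]},
  {"delta_pos":[46.3,-44.1,0],"delta_rot":[0,0,19.4]},
  {"delta_pos":[46.3,-44.1,0],"delta_rot":[0,0,19.4]},
  {"delta_pos":[46.3,-44.1,0],"delta_rot":[0,0,19.4]},
  {"delta_pos":[46.3,-44.1,0],"delta_rot":[0,0,19.4]},
], fingers=1, squeeze=10)

```text
clock: 0.6
tcp_pos: [317.0, -305.3, 205.0]
tool_rot: [-3.14, -0.06, 0.0]
wrist_force: [0.8, -0.3, -0.4]
opening: 57.3
grasp_force: 0.0
```

```bash
python3 -c "
from h import *
delta([480,47,205])"
```

```text
t 0.6 tcp [ 316.95 -305.3   205.  ] F [ 0.84 -0.3  -0.39] op 57.323391715009706 delta cm [ 17.64 -34.58   0.02] rot deg [-0.04  0.   -0.  ]
```

Request:
step_arm([
  {"delta_pos":[17.6,-34.6,0],"delta_rot":[0,0,0]},
  {"delta_pos":[17.6,-34.6,0],"delta_rot":[0,0,0]},
  {"delta_pos":[17.6,-34.6,0],"delta_rot":[0,0,0]},
  {"delta_pos":[17.6,-34.6,0],"delta_rot":[0,0,0]},
  {"delta_pos":[17.6,-34.6,0],"delta_rot":[0,0,0]},
])

```text
clock: 1.1
tcp_pos: [421.4, -78.2, 205.3]
tool_rot: [3.141, 0.061, 0.0]
wrist_force: [0.2, -0.9, -0.4]
opening: 17.4
grasp_force: 0.0
```

```bash
python3 -c "
from h import *
delta([480,47,205])"
```

```text
t 1.1 tcp [421.42 -78.23 205.31] F [ 0.23 -0.92 -0.37] op 17.359631761434393 delta cm [  6.34 -12.29   0.03] rot deg [ 0.01 -0.    0.04]
```

Request:
step_arm([
  {"delta_pos":[6.3,-12.3,0]},
  {"delta_pos":[6.3,-12.3,0]},
  {"delta_pos":[6.3,-12.3,0]},
  {"delta_pos":[6.3,-12.3,0]},
])

```text
validation failed for argument at $.ro...
```

```bash
python3 - <<'E'
from h import *
m=env.camera_model("wrist"); im=env.snapshot("wrist"); cv2.imwrite("pics/w1.png",im[:,:,::-1])
R=np.array(m["R"]);print(R,-R.T@np.array(m["t"]),env.observe()["tcp_pos"])
import pickle; pickle.dump(m,open("w1.pkl","wb"))
E
```

```text
[[ 0.04 -1.   -0.  ]
 [-0.96 -0.04  0.28]
 [-0.28 -0.01 -0.96]] [504.87 -75.17 384.4 ] [423.66 -70.89 205.32]
```

View pics/w1.png

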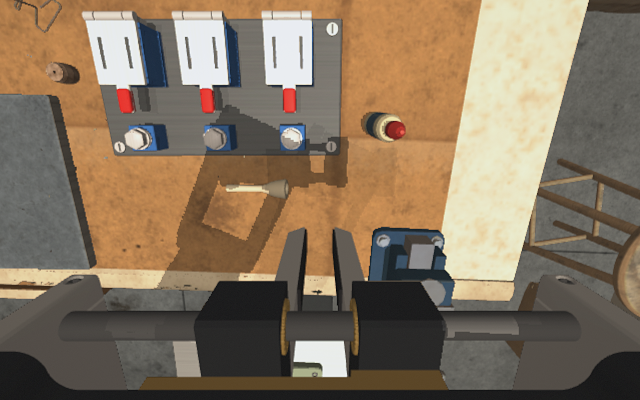

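The move was refused because delta_rot is required. The wrist picture is still good: tabs at about (125,100), (207,100) and (289,100), bolt heads at about (136,139), (214,138) and (291,137). I'll measure here.

```bash
python3 - <<'E'
from h import *
import pickle; m=pickle.load(open("w1.pkl","rb"))
im=cv2.imread("pics/w1.png")[:,:,::-1].astype(int); r,g,b=im[...,0],im[...,1],im[...,2]
sub=np.zeros((400,640),bool); sub[70:160,90:330]=1
red=(r>110)&(g<75)&(b<80)&sub
T=[]
for c,a,bb in sorted(blobs(red,40,900),key=lambda q:q[0][0]): T.append(ray(m,c,60)); print("tab",c,a,bb,T[-1])
gray=(abs(r-b)<28)&(r>90)&sub; gray[:122]=0
for c,a,bb in sorted(blobs(gray,60,900),key=lambda q:q[0][0]): print("head",c,a,bb,ray(m,c,57), ray(m,(bb[0]+bb[2]/2-.5,bb[1]+bb[3]/2-.5),57))
for c in ((136,138),(214,137),(291,137)): print(ray(m,c,58))
print(np.degrees(np.arctan2(-(T[0]-T[2])[0],(T[0]-T[2])[1])))
delta([480,47,205])
E
```

```text
tab [124.79 100.41] 315 [117  89  17  24] [512.07 137.58  60.  ]
tab [206.93 100.38] 300 [200  89  15  24] [515.56  47.98  60.  ]
tab [288.44  99.8 ] 234 [283  89  13  24] [519.57 -40.91  60.  ]
head [291.13 138.7 ] 335 [281 128  21  22] [477.79 -43.98  57.  ] [478.   -43.83  57.  ]
head [311.   131.02] 651 [261 122  69  30] [487.21 -66.42  57.  ] [480.42 -48.36  57.  ]
head [316.61 152.5 ] 62 [309 150  17   5] [463.22 -73.65  57.  ] [463.81 -74.08  57.  ]
[471.85 132.5   58.  ]
[476.39  43.64  58.  ]
[479.76 -43.91  58.  ]
2.4081228267250623
t 1.15 tcp [423.66 -70.89 205.32] F [-0.33  1.59  0.28] op 13.0935258115026 delta cm [  6.18 -11.51   0.12] rot deg [-0.35 -0.15  0.5 ]
```

```bash
python3 -c "
from h import *
delta([471,134,80],2.3)"
```

```text
t 1.15 tcp [423.66 -70.89 205.32] F [-0.33  1.59  0.28] op 13.0935258115026 delta cm [  5.66 -20.17  12.67] rot deg [-0.35 -0.15  0.4 ]
```

Request:
step_arm([
  {"delta_pos":[5.7,-20.2,12.6],"delta_rot":[0,0,0]},
  {"delta_pos":[5.7,-20.2,12.6],"delta_rot":[0,0,0]},
  {"delta_pos":[5.7,-20.2,12.6],"delta_rot":[0,0,0]},
  {"delta_pos":[5.7,-20.2,12.6],"delta_rot":[0,0,0]},
  {"delta_pos":[5.7,-20.2,12.6],"delta_rot":[0,0,0]},
])

```text
clock: 1.65
tcp_pos: [469.8, 125.5, 77.9]
tool_rot: [3.141, 0.063, -0.002]
wrist_force: [0.9, 0.1, 0.3]
opening: 0.7
grasp_force: 0.0
```

Request:
step_arm([
  {"delta_pos":[0,0,0],"delta_rot":[0,0,0]},
  {"delta_pos":[0,0,0],"delta_rot":[0,0,0]},
])

```text
clock: 1.85
tcp_pos: [469.3, 123.9, 78.5]
tool_rot: [3.14, 0.065, -0.004]
wrist_force: [0.8, -0.3, 0.3]
opening: 0.3
grasp_force: 0.0
```

```bash
python3 -c "
from h import *
delta([471,134,60],2.3)"
```

```text
t 1.85 tcp [469.31 123.93  78.46] F [ 0.76 -0.3   0.31] op 0.3423680722538276 delta cm [ 0.22 -1.    1.84] rot deg [0.04 0.16 0.07]
```

Request:
step_arm([
  {"delta_pos":[0.2,-1.0,0.6],"delta_rot":[0,0,0]},
  {"delta_pos":[0.2,-1.0,1.2],"delta_rot":[0,0,0]},
  {"delta_pos":[0.2,-1.0,1.7],"delta_rot":[0,0,0]},
  {"delta_pos":[0.2,-1.0,1.9],"delta_rot":[0,0,0]},
  {"delta_pos":[0.2,-1.0,2.1],"delta_rot":[0,0,0]},
])

```text
clock: 2.35
tcp_pos: [471.9, 133.3, 58.4]
tool_rot: [3.141, 0.06, 0.0]
wrist_force: [0.4, 0.1, 0.0]
opening: 0.3
grasp_force: 0.0
```

Request:
step_arm([
  {"delta_pos":[0,0,0.1],"delta_rot":[0,0,0]},
  {"delta_pos":[0,0,0.2],"delta_rot":[0,0,0]},
])

```text
clock: 2.55
tcp_pos: [472.0, 133.3, 57.6]
tool_rot: [3.14, 0.061, -0.001]
wrist_force: [-5.1, -1.7, 13.4]
opening: 0.7
grasp_force: 6.5
```

Left held 13 N with no sink, so it is tight. Next is the middle bolt.

Request:
step_arm([
  {"delta_pos":[0,0,-2],"delta_rot":[0,0,0]},
  {"delta_pos":[0,4.5,-2],"delta_rot":[0,0,0]},
  {"delta_pos":[0,9,-2],"delta_rot":[0,0,0]},
  {"delta_pos":[0,9,-2],"delta_rot":[0,0,0]},
  {"delta_pos":[0,9,-1],"delta_rot":[0,0,0]},
])

```text
clock: 3.05
tcp_pos: [477.2, 43.1, 67.6]
tool_rot: [-3.141, -0.057, -0.006]
wrist_force: [-0.7, 0.7, -0.3]
opening: 0.3
grasp_force: 0.0
```

```bash
python3 -c "
from h import *
delta([475,44.5,60],2.3)"
```

```text
t 3.05 tcp [477.16  43.09  67.56] F [-0.66  0.67 -0.33] op 0.31480352482204593 delta cm [-0.21 -0.15  0.75] rot deg [-0.   -0.22 -0.22]
```

Request:
step_arm([
  {"delta_pos":[-0.1,-0.1,0.5],"delta_rot":[0,0,0]},
  {"delta_pos":[-0.1,-0.1,0.8],"delta_rot":[0,0,0]},
  {"delta_pos":[-0.1,-0.1,1.0],"delta_rot":[0,0,0]},
  {"delta_pos":[-0.1,-0.1,1.1],"delta_rot":[0,0,0]},
  {"delta_pos":[-0.1,-0.1,1.2],"delta_rot":[0,0,0]},
])

```text
clock: 3.55
tcp_pos: [473.1, 46.1, 57.2]
tool_rot: [3.141, 0.066, -0.007]
wrist_force: [-13.5, -0.3, 32.5]
opening: 0.6
grasp_force: 16.2
```

Middle held 32 N, also tight. The right bolt should be the loose one.

Request:
step_arm([
  {"delta_pos":[0,0,-2],"delta_rot":[0,0,0]},
  {"delta_pos":[0,4.5,-2],"delta_rot":[0,0,0]},
  {"delta_pos":[0,9,-2],"delta_rot":[0,0,0]},
  {"delta_pos":[0,9,-2],"delta_rot":[0,0,0]},
  {"delta_pos":[0,9,-1],"delta_rot":[0,0,0]},
])

```text
clock: 4.05
tcp_pos: [479.2, -45.0, 65.0]
tool_rot: [3.141, 0.06, 0.004]
wrist_force: [0.2, -0.5, 0.2]
opening: 0.5
grasp_force: 0.0
```

```bash
python3 -c "
from h import *
delta([478.5,-44.5,60],2.3)"
```

```text
t 4.05 tcp [479.17 -44.97  64.96] F [ 0.23 -0.5   0.23] op 0.5180789135061327 delta cm [-0.07 -0.05  0.5 ] rot deg [ 0.01 -0.15 -0.1 ]
```

Request:
step_arm([
  {"delta_pos":[0,0,0.4],"delta_rot":[0,0,0]},
  {"delta_pos":[0,0,0.6],"delta_rot":[0,0,0]},
  {"delta_pos":[0,0,0.8],"delta_rot":[0,0,0]},
  {"delta_pos":[0,0,0.9],"delta_rot":[0,0,0]},
  {"delta_pos":[0,0,1.0],"delta_rot":[0,0,0]},
])

```text
clock: 4.55
tcp_pos: [477.9, -44.3, 54.4]
tool_rot: [-3.14, -0.063, 0.0]
wrist_force: [-1.5, 0.7, 2.3]
opening: 0.7
grasp_force: 1.3
```

Request:
step_arm([
  {"delta_pos":[0,0,0.1],"delta_rot":[0,0,0]},
  {"delta_pos":[0,0,0.2],"delta_rot":[0,0,0]},
  {"delta_pos":[0,0,0.3],"delta_rot":[0,0,0]},
])

```text
clock: 4.85
tcp_pos: [478.4, -45.0, 52.1]
tool_rot: [-3.141, -0.061, -0.001]
wrist_force: [-4.0, 2.7, 13.2]
opening: 0.4
grasp_force: 6.1
```

The right bolt sank 6 mm and is the loose one. I'll back off, open the fingers halfway and tilt the hand towards the robot.

Request:
step_arm([
  {"delta_pos":[0,0,-3],"delta_rot":[0,0,0]},
  {"delta_pos":[0,0,-6],"delta_rot":[0,0,0]},
  {"delta_pos":[0,0,-6],"delta_rot":[0,0,0]},
], fingers=0.5)

```text
clock: 5.15
tcp_pos: [481.9, -46.6, 115.5]
tool_rot: [3.138, 0.061, 0.015]
wrist_force: [0.3, -0.3, 0.8]
opening: 21.0
grasp_force: 0.0
```

```bash
python3 - <<'E'
from h import *
delta([510,-41,85],2.3,-30)
mt=env.camera_model("top"); print("bottle",ray(mt,(409,226),90))
m=env.camera_model("wrist"); im=env.snapshot("wrist"); cv2.imwrite("pics/w2.png",im[:,:,::-1])
im=im.astype(int); r,g,b=im[...,0],im[...,1],im[...,2]
for c,a,bb in blobs((r>110)&(g<75)&(b<80),40,3000): print("red",c,a,bb,ray(m,c,60))
E
```

```text
t 5.15 tcp [481.91 -46.58 115.53] F [ 0.31 -0.26  0.79] op 21.011258918887844 delta cm [ 2.8  -0.46  3.08] rot deg [ 0.22 29.46 -0.01]
bottle [ 492.71 -143.27   90.  ]
red [102.57 172.69] 486 [ 92 159  22  29] [512.05 137.88  60.  ]
red [208.33 171.93] 432 [200 158  18  29] [516.1   48.48  60.  ]
red [314.42 171.21] 419 [307 158  16  29] [520.12 -41.3   60.  ]
red [458.23 216.79] 440 [446 204  26  25] [ 483.97 -170.46   60.  ]
```

View pics/w2.png

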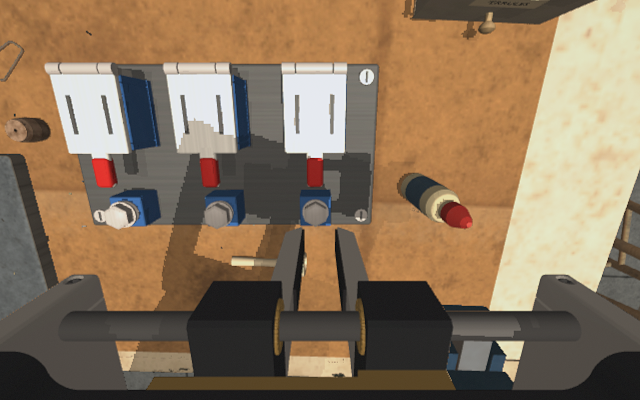

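The tab of the right cover (314,171) projects to (520,-41), matching the first measurement. The bottle stands to the right at (493,-143), clear of the hand.

Request:
step_arm([
  {"delta_pos":[2.0,-0.4,0],"delta_rot":[0,8,0]},
  {"delta_pos":[2.8,-0.4,1],"delta_rot":[0,16,0]},
  {"delta_pos":[2.8,-0.4,2],"delta_rot":[0,24,0]},
  {"delta_pos":[2.8,-0.4,3],"delta_rot":[0,30,0]},
  {"delta_pos":[2.8,-0.4,3],"delta_rot":[0,30,0]},
])

```text
clock: 5.7
tcp_pos: [497.3, -37.4, 74.2]
tool_rot: [-3.024, -0.054, -0.789]
wrist_force: [-0.3, 0.5, -0.5]
opening: 47.2
grasp_force: 0.0
```

Request:
step_arm([
  {"delta_pos":[0,0,0],"delta_rot":[0,0,0]},
  {"delta_pos":[0,0,0],"delta_rot":[0,0,0]},
])

```text
clock: 5.9
tcp_pos: [508.3, -41.1, 83.3]
tool_rot: [-3.025, -0.06, -0.814]
wrist_force: [0.7, 0.9, 0.2]
opening: 47.1
grasp_force: 0.0
```

```bash
python3 -c "
from h import *
delta([523,-41.2,47],2.3,-30)"
```

```text
t 5.9 tcp [508.25 -41.05  83.29] F [0.66 0.94 0.22] op 47.13857918921363 delta cm [-0.55  0.07  3.88] rot deg [ 0.11 -0.12  0.  ]
```

Request:
step_arm([
  {"delta_pos":[-0.5,0,1],"delta_rot":[0,0,0]},
  {"delta_pos":[-0.5,0,2],"delta_rot":[0,0,0]},
  {"delta_pos":[-0.5,0,3],"delta_rot":[0,0,0]},
  {"delta_pos":[-0.5,0,3.7],"delta_rot":[0,0,0]},
  {"delta_pos":[-0.5,0,3.9],"delta_rot":[0,0,0]},
])

```text
clock: 6.4
tcp_pos: [522.8, -39.7, 45.8]
tool_rot: [-3.024, -0.061, -0.812]
wrist_force: [-0.3, 0.0, -0.0]
opening: 47.1
grasp_force: 0.0
```

Request:
step_arm([
  {"delta_pos":[0,0,0],"delta_rot":[0,0,0]},
  {"delta_pos":[0,0,0],"delta_rot":[0,0,0]},
  {"delta_pos":[0,0,0],"delta_rot":[0,0,0]},
  {"delta_pos":[0,0,0],"delta_rot":[0,0,0]},
  {"delta_pos":[0,0,0],"delta_rot":[0,0,0]},
], fingers=1, squeeze=12)

```text
clock: 6.9
tcp_pos: [521.1, -41.1, 45.5]
tool_rot: [-3.027, -0.06, -0.814]
wrist_force: [-1.1, -6.4, -0.2]
opening: 13.8
grasp_force: 12.0
```

Request:
step_arm([
  {"delta_pos":[0,0,0],"delta_rot":[0,0,0]},
  {"delta_pos":[0,0,0],"delta_rot":[0,0,0]},
  {"delta_pos":[0,0,0],"delta_rot":[0,0,0]},
])

```text
clock: 7.2
tcp_pos: [521.2, -41.1, 45.6]
tool_rot: [-3.027, -0.058, -0.813]
wrist_force: [-1.9, -4.8, 0.5]
opening: 14.1
grasp_force: 12.0
```

```bash
python3 - <<'E'
from h import *
im=env.snapshot("scene"); cv2.imwrite("pics/s3.png",cv2.resize(im[120:280,270:510,::-1],None,fx=3,fy=3))
delta([523,-41.2,47],2.3,-30)
E
```

```text
t 7.25 tcp [521.18 -41.1   45.55] F [-2.75 -5.91  0.02] op 13.547172388303043 delta cm [ 0.23  0.02 -0.03] rot deg [ 0.22 -0.08 -0.04]
```

View pics/s3.png

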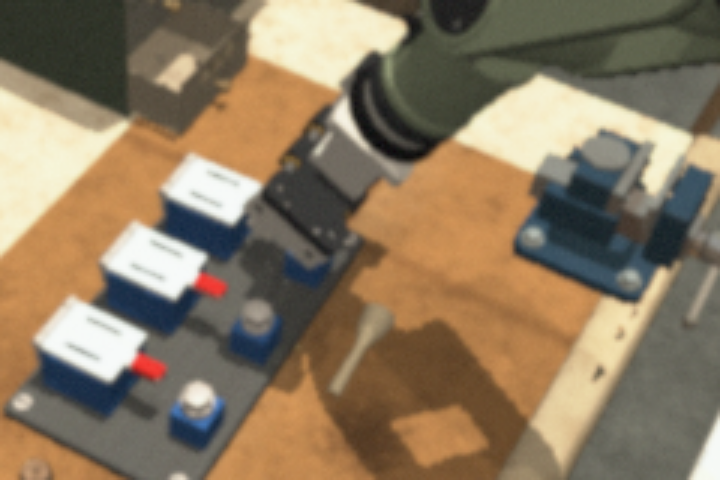

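The fingers hold the tab (opening 14 mm). Next I'll work out the arc.

```bash
cat >> h.py <<'E'
def arc(ths,hinge=(599.5,-37.8,57),yaw=2.3):
    s=env.observe(); R0=Rn.from_rotvec(s["tool_rot"]); v=s["tcp_pos"]-np.array(hinge)
    a=Rn.from_euler('z',yaw,degrees=True).apply([0,1,0])
    for th in ths: print(th,R0.inv().apply(Rn.from_rotvec(a*np.radians(th)).apply(v)-v)/10)
E
python3 -c "
from h import *
arc([4,8,12,16,20,24,28,32,36,40,44,48,52,56,60])"
```

```text
4 [ 0.22  0.   -0.51]
8 [ 0.48  0.   -1.  ]
12 [ 0.77  0.01 -1.47]
16 [ 1.09  0.01 -1.91]
20 [ 1.45  0.01 -2.34]
24 [ 1.83  0.01 -2.74]
28 [ 2.24  0.01 -3.11]
32 [ 2.67  0.01 -3.45]
36 [ 3.13  0.01 -3.76]
40 [ 3.61  0.01 -4.04]
44 [ 4.11  0.01 -4.29]
48 [ 4.62  0.01 -4.5 ]
52 [ 5.14  0.01 -4.67]
56 [ 5.68  0.01 -4.8 ]
60 [ 6.22  0.01 -4.9 ]
```

Request:
step_arm([
  {"delta_pos":[0.22,0,-0.51],"delta_rot":[0,-4,0]},
  {"delta_pos":[0.48,0,-1.0],"delta_rot":[0,-8,0]},
  {"delta_pos":[0.77,0,-1.47],"delta_rot":[0,-12,0]},
  {"delta_pos":[1.09,0,-1.91],"delta_rot":[0,-16,0]},
  {"delta_pos":[1.45,0,-2.34],"delta_rot":[0,-20,0]},
], squeeze=15)

```text
clock: 7.75
tcp_pos: [521.4, -41.1, 73.2]
tool_rot: [3.129, 0.061, 0.269]
wrist_force: [1.0, -3.1, -2.0]
opening: 13.6
grasp_force: 15.0
```

```bash
python3 - <<'E'
from h import *
im=env.snapshot("scene"); cv2.imwrite("pics/s4.png",cv2.resize(im[120:280,270:510,::-1],None,fx=3,fy=3))
delta([523,-41.2,47],2.3,-30)
E
```

```text
t 7.8 tcp [522.69 -41.01  74.59] F [-8.62 -5.99  2.04] op 13.778529127107602 delta cm [-0.44  0.01  2.73] rot deg [ 0.16 20.29  0.02]
```

View pics/s4.png

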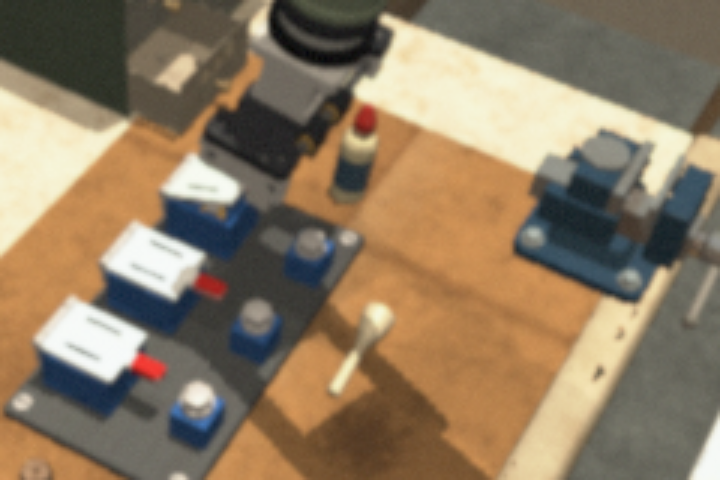

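The cover is opening with the hand and the forces are small, so I'll continue along the same arc.

Request:
step_arm([
  {"delta_pos":[0.22,0,-0.51],"delta_rot":[0,-4,0]},
  {"delta_pos":[0.48,0,-1.0],"delta_rot":[0,-8,0]},
  {"delta_pos":[0.77,0,-1.47],"delta_rot":[0,-12,0]},
  {"delta_pos":[1.09,0,-1.91],"delta_rot":[0,-16,0]},
  {"delta_pos":[1.45,0,-2.34],"delta_rot":[0,-20,0]},
])

```text
clock: 8.3
tcp_pos: [531.3, -40.7, 98.6]
tool_rot: [3.122, 0.061, -0.279]
wrist_force: [-1.7, -4.8, 0.3]
opening: 13.6
grasp_force: 15.0
```

Request:
step_arm([
  {"delta_pos":[0.22,0,-0.51],"delta_rot":[0,-4,0]},
  {"delta_pos":[0.48,0,-1.0],"delta_rot":[0,-8,0]},
  {"delta_pos":[0.77,0,-1.47],"delta_rot":[0,-12,0]},
  {"delta_pos":[1.09,0,-1.91],"delta_rot":[0,-16,0]},
  {"delta_pos":[1.45,0,-2.34],"delta_rot":[0,-20,0]},
])

```text
clock: 8.8
tcp_pos: [549.8, -39.9, 119.6]
tool_rot: [3.02, 0.058, -0.816]
wrist_force: [-2.1, -4.4, 2.5]
opening: 13.4
grasp_force: 15.0
```

Request:
step_arm([
  {"delta_pos":[0,0,0],"delta_rot":[0,0,0]},
  {"delta_pos":[0,0,0],"delta_rot":[0,0,0]},
  {"delta_pos":[0,0,0],"delta_rot":[0,0,0]},
  {"delta_pos":[0,0,0],"delta_rot":[0,0,0]},
  {"delta_pos":[0,0,0],"delta_rot":[0,0,0]},
])

```text
clock: 9.3
tcp_pos: [549.9, -39.9, 118.6]
tool_rot: [3.022, 0.058, -0.81]
wrist_force: [-1.8, -5.1, 0.3]
opening: 13.6
grasp_force: 15.0
```

```bash
python3 - <<'E'
from h import *
im=env.snapshot("scene"); cv2.imwrite("pics/s5.png",cv2.resize(im[90:290,270:510,::-1],None,fx=3,fy=3))
im=env.snapshot("wrist"); cv2.imwrite("pics/w5.png",im[...,::-1])
delta([523,-41.2,47],2.3,-30)
E
```

```text
t 9.4 tcp [549.9  -39.92 118.69] F [-0.29 -4.03  0.43] op 14.145345694243249 delta cm [1.25 0.01 7.56] rot deg [ 0.15 60.   -0.06]
```

View pics/s5.png

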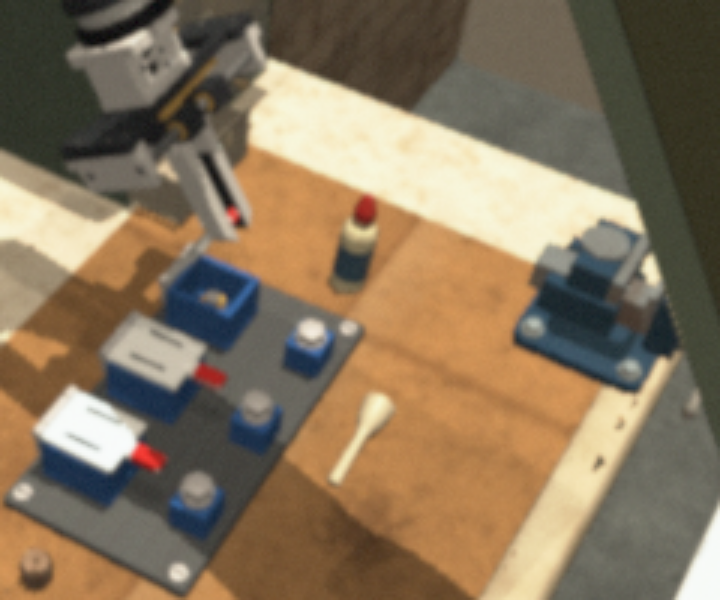

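View pics/w5.png

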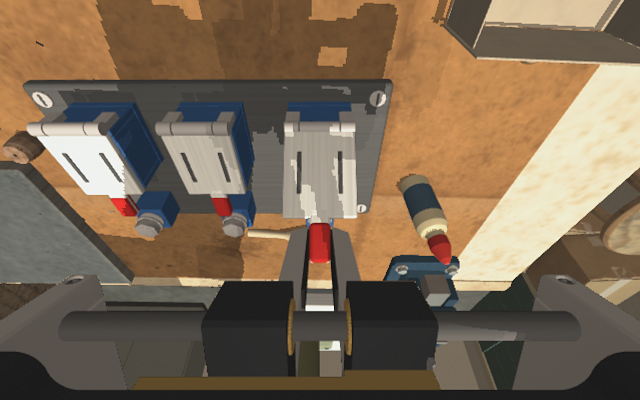

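The right cover stands about 60° open with its red tab between the fingers (wrist view, 320,240). The brass nut is visible, the other two covers are shut, and the bystanders have not moved. Handing in.

```bash
python3 -c "
from rig import env
print(env.hand_in())"
```

```text
the job is handed in; nothing more can be done
None
```

The right bolt was the loose one: all three were tapped left to right and it sank about 6 mm; its cover is held open at about 60° with the other two shut, the bystanders are unmoved, and the job is handed in (no verdict was returned).

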